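# Put the printing kit in its tray and dock it

## Task

Clear up after a dial-printing run: lay the ink spatula, the flat brush and the steel printing plate flat in their matching compartments of the loose blue tray, each tool with its wide end in the wide end of its compartment. Only when all three lie in place and are let go, slide the loaded tray by its black handle under the holder's clear cover until it is fully home against the back. Set the parts down rather than dropping them, and leave the ink bottle, the jar and the steel ring standing where they are.

Things in the scene. Friction and masses are not known exactly. Their poses are not given: they have to be found in the camera images.
- spatula: ink spatula lying flat on the bench, 130 long, 70 g. Origin: middle of its length and width, on its underside; +x along it towards the blade, z up. Dark wooden handle (brass end) x -65..5, 14 wide, 14 high; steel blade x 5..65, 30 wide, 4 thick, its underside level with the handle's. It balances at about x = -8; pinch the handle across (y) near x = -12
- spatula_tip (a point): middle of the spatula blade's end edge, on its underside: 65 along +x from spatula
- brush: flat brush lying flat, 130 long, 50 g. Origin: middle of its length and width, on its underside; +x along it towards the bristles, z up. Red handle x -65..15, 10 wide, 14 high; aluminium ferrule x 15..35, 24 wide, 14 high; stiff pale bristles x 35..65, 24 wide, 9 high. It balances at about x = 0; pinch the handle across (y) there
- brush_tip (a point): middle of the bristles' end, on the underside: 65 along +x from brush
- plate: bare steel printing plate with a watch-dial circle on its top, 70 (x) x 45 (y) x 12 high (z), 250 g. Origin: centre of its underside. It may lie either way round in its compartment
- tray: loose blue shallow tray with a white floor, 142 (x) x 144 (y), 350 g. Origin: centre of its underside, z up; +y is the end that goes into the holder first, the handle is at the -y end. Floor 4 thick, all walls and ridges rise 5 above the floor (top at z = 9), so the parts stand proud of them. Three compartments (see the pocket points) leave about 3 clearance all round each part
- tray_handle (a point): grip point of the tray's upright black handle, at tray (0, -97, 26). The handle is a block 12 thick (x), 40 long (y -112..-72), z 2..36; pinch it across x
- pocket_spatula (a point): at tray (-49, 0, 4), floor of the spatula compartment (36 wide for tray y 2..68, 20 wide for y -68..2), where spatula belongs; axes as the tray's (the spatula's +x goes along the tray's +y)
- pocket_spatula_tip (a point): on the floor, where spatula_tip belongs
- pocket_brush (a point): at tray (-12, 0, 4), floor of the brush compartment (30 wide for tray y -68..-12, 16 wide for y -12..68), where brush belongs; axes as the tray's (the brush's +x goes along the tray's -y)
- pocket_brush_tip (a point): on the floor, where brush_tip belongs
- pocket_plate (a point): at tray (40.5, 30, 4), centre of the plate compartment's floor (51 along tray x, 76 along y), where plate belongs, its long side along the tray's y; axes as the tray's
- holder: fixed green tray holder on the bench. Origin on the bench, z up; it opens to its -y side and the tray slides along its +y on the bench. Inside 148 wide between walls 8 thick; mouth at y = -72, the walls flared outward by 8 over the first 25; back wall's inner face at y = 72; clear cover 172 wide over y -70..80, underside at z = 34, top at 38 (screw heads to 41)
- holder_home (a point): where the tray's origin lies when it is fully home, tray axes along the holder's (same point as holder); the tray's -y end is then level with the mouth and the handle sticks out
- ink_bottle: bystander: amber ink bottle with black cap, 36 diameter, 105 high, origin at the centre of its underside
- dial_jar: bystander: low clear jar with aluminium lid, 54 diameter, 34 high, origin at the centre of its underside
- knurled_ring: bystander: steel ring 48 outside, 20 inside, 16 high, origin at the centre of its underside
- dial_rest: bystander, fixed: dark steel dial rest, 80 x 80 base (x, y) with a knob 22 out of its -x side, 50 high, origin at the centre of its underside

How it is judged (in metres and radians):
On the way:
1. spatula, brush and plate all lie flat in their compartments, let go, while the tray is still outside the holder (horizontal distance between spatula and pocket_spatula below 0.007 m and horizontal distance between spatula_tip and pocket_spatula_tip below 0.009 m and z of spatula in the frame of pocket_spatula between -0.003 and 0.003 m and z of spatula_tip in the frame of pocket_spatula_tip between -0.003 and 0.003 m and angle between each of spatula, brush, plate's own z axis and vertical below 0.08 rad and horizontal distance between brush and pocket_brush below 0.007 m and horizontal distance between brush_tip and pocket_brush_tip below 0.009 m and z of brush in the frame of pocket_brush between -0.003 and 0.003 m and z of brush_tip in the frame of pocket_brush_tip between -0.003 and 0.003 m and horizontal distance between plate and pocket_plate below 0.007 m and angle between the x axis of plate and the y axis of tray, either way round below 0.14 rad and z of plate in the frame of pocket_plate between -0.003 and 0.003 m and contact force between the fingers and spatula below 0.2 N and contact force between the fingers and brush below 0.2 N and contact force between the fingers and plate below 0.2 N and y of tray in the frame of holder_home below -0.1 m), for 0.2 s.
At the end, for the whole second after the job is handed in: Tray fully home in the holder (6 mm, 0.06 rad), at rest; spatula, brush and plate flat on the floor of their own compartments (centres within 7 mm, tool tips 9 mm, heights 3 mm; plate square to 0.14 rad), each tool with its wide end in the wide end, all let go (horizontal distance between spatula and pocket_spatula below 0.007 m and horizontal distance between spatula_tip and pocket_spatula_tip below 0.009 m and z of spatula in the frame of pocket_spatula between -0.003 and 0.003 m and z of spatula_tip in the frame of pocket_spatula_tip between -0.003 and 0.003 m and angle between each of spatula, brush, plate's own z axis and vertical below 0.08 rad and horizontal distance between brush and pocket_brush below 0.007 m and horizontal distance between brush_tip and pocket_brush_tip below 0.009 m and z of brush in the frame of pocket_brush between -0.003 and 0.003 m and z of brush_tip in the frame of pocket_brush_tip between -0.003 and 0.003 m and horizontal distance between plate and pocket_plate below 0.007 m and angle between the x axis of plate and the y axis of tray, either way round below 0.14 rad and z of plate in the frame of pocket_plate between -0.003 and 0.003 m and contact force between the fingers and spatula below 0.2 N and contact force between the fingers and brush below 0.2 N and contact force between the fingers and plate below 0.2 N and y of tray in the frame of holder_home between -0.006 and 0.006 m and x of tray in the frame of holder_home between -0.006 and 0.006 m and z of tray in the frame of holder_home between -0.004 and 0.004 m and angle between the y axis of tray and the y axis of holder, either way round below 0.06 rad and linear speed of each of spatula, brush, plate, tray below 0.02 m/s); the robot touches nothing.
It fails at once if the ink bottle is shifted by more than 25 mm or tipped (distance of ink_bottle from where it was at the start of the episode above 0.025 m or angle between ink_bottle's own z axis and vertical above 0.4 rad).
It fails at once if the jar is shifted by more than 25 mm or tipped (distance of dial_jar from where it was at the start of the episode above 0.025 m or angle between dial_jar's own z axis and vertical above 0.4 rad).
It fails at once if the steel ring is shifted by more than 25 mm or tipped (distance of knurled_ring from where it was at the start of the episode above 0.025 m or angle between knurled_ring's own z axis and vertical above 0.4 rad).
It fails at once if the spatula, brush or plate is dropped (falls loose at over 0.5 m/s, some 13 mm) ((linear speed of spatula above 0.5 m/s and contact force between the fingers and spatula below 0.1 N) or (linear speed of brush above 0.5 m/s and contact force between the fingers and brush below 0.1 N) or (linear speed of plate above 0.5 m/s and contact force between the fingers and plate below 0.1 N)).
It also fails if it takes over 72 s, if anything falls off the work surface, if the arm or the gripper's body presses on something with over 40 N, if the wrist force passes 120 N, or if a joint passes its speed limit or range.

## Robot

A 6-joint arm with a two-finger parallel gripper is mounted at the origin on the work surface. World frame = base frame: x ahead of the robot, y to its left, z up, the work surface at z = 0. Lengths are in mm, angles in rad, forces in N, time in s.
With the tool pointing down it reaches from about 350 to 775 mm from the base axis. Payload 7.3 kg.
Tool frame: the origin (TCP) lies between the finger pads, 19 mm behind the fingertips; this is the grasp point; z points along the fingers, y is the line along which they close (so a half turn about z gives the same grasp; the last joint's range is limited). The gripper opens to 92 mm and grips with 3 to 60 N. Pads are 19 mm wide; open, the fingers measure 130 mm over their backs; the gripper's body (75 mm by 190 mm) begins 47 mm behind the grasp point.
Start: joints at [-1.446, 0.342, 1.524, -0, 1.275, -0.146], TCP at [140.46, -505.879, 245.541] pointing down, gripper open.
Joint ranges: [-2.53, 2.53], [-0.77, 2.02], [0.04, 2.7], [-1, 4.14], [0.28, 2.66], [-3.11, 3.11]. Speed limits (rad/s): [2.57, 2.57, 3.14, 3.14, 3.14, 3.14].

## Interface

Orientations are given as [roll, pitch, yaw] about the fixed x, y, z axes, in that order (R = Rz(yaw) Ry(pitch) Rx(roll)).
In Python, from plant import get_obs, capture, bot, spot_in, trace, pinpoint gives the robot as it stands.
- The arm moves only by the tool play_rows, never from a script. Its argument "rows" is a list of rows, each a list of 2 entries, a list of its own where there are three numbers: the shift along the world's x, y, z in units of 3 cm (1.0 is 3 cm), then the turn, a rotation vector about the world's x, y, z in units of 8 degrees (1.0 is 8 degrees). A call has 1 to 12 rows; each row shifts and turns the commanded pose from where the row before left it; what a row does not reach is not made up. A row lasts 1/8 s, in which the tool goes at most 62.5 mm and 10.7 degrees, less where a joint would pass 70% of its speed; a pose out of reach is approached as far as the arm can. A call with a number of a shift or a turn outside -1 to 1 is refused whole. A call with a gripper value outside its range is refused whole. "hand" is the opening, from -1 (shut) to 1 (fully open), set as the call begins (left out, the last holds). The fingers move at their own pace and stop on an object; the grip force is fixed at half the most. Time passes only in rows, so rows that do not move let the fingers close. It gives the time, the measured TCP pose, the force, the opening and the grip force at its end, in the units of the state.
- get_obs(): the state, without advancing time (a new reading comes with each control period).
- capture(name): name is "scene" or "side" or "wrist"; returns a dict with "frame" (384x512x3 uint8, red, green, blue), "fov_y" (degrees; the focal length in pixels is half the picture's height over the tangent of half this angle, whatever the lens; pixels are square), "cx", "cy" (the principal point, pixels), "rvec" (rotation vector, rad) and "tvec" (3), from world to camera coordinates, as OpenCV has them; the wrist camera has in their place "hand_eye" (4x4, takes a point from camera to tool coordinates, whose origin is the TCP and whose axes are the flange's). Camera axes: x right, y down, z forward; pixel columns grow to the right and rows downward; lengths in mm; the calibration is good to about 2 mm. The wrist camera is an equidistant fisheye: a pixel r from the principal point sees the ray r / f radians off the axis. A picture is of the moment at which its call begins: read the wrist's pose just before it. There is no depth.
- bot.close_job(): hands the job in; it is judged then, once.
Trained networks look in the newest picture that a camera, given by its name, has taken for a name from the list of things; names that differ only in an ending like _2 or _b are one class to them, and where a whole thing is asked for, a point or a joint stands for the part that bears it (a point fixed in the world has none). Each returns a list of dicts, best first, with "p" (0 to 1); they miss things now and then, are a little off and sometimes report something else, mostly with a low value. They report only what shows in the picture. A call takes as long as a camera call.
- spot_in(query, camera): "at" ([row, column] in pixels, amid what is visible of it).
- trace(query, camera): "mask" (384x512 bool, what is visible of it) and "at" ([row, column] in pixels, amid what is visible of it).
- pinpoint(query, camera): "at" ([row, column] in pixels: a listed point, or the origin of a listed thing).
The state is a dict: "time": time; "joint_positions": joint angles; "dq": joint speeds; "tau": joint torques, N m; "tool_pos": TCP position; "tcp_rot": TCP orientation; "contact_force": force on the tool from outside, world axes, zero at the start; "moment": the same for the moment, N m; "grip_width": finger opening in mm; "finger_force": force on a finger pad.
Only numpy, scipy, OpenCV 4.12 (cv2) and the standard library are available. Lean on these libraries where they do the work, as an engineer would, in place of code of your own. Each camera call takes 0.05 s, during which the arm holds its last target. There are 200 camera calls.

## Working session

There is one attempt and no reset: what is moved stays moved. The work goes in short steps, Python scripts to look and compute and a tool call to move; the robot and the scene stay as the last step left them, time stands still between calls to the robot, and variables do not carry over. Pictures are saved under pics/ and viewed, at most 10 in all, crops included, and the job is handed in when it is done.

Besides the shell and the picture viewer there is one more tool, called after ">>>" as name(argument=value, ...) on one line, values as JSON. play_rows: Moves the arm, as the interface text tells. Shifts and turns lie within -1 to 1; 1 stands for 3 cm of shift or 8 degrees of turn. Its arguments: {"type":"object","properties":{"rows":{"type":"array"},"hand":{"type":"number"}},"required":["rows"]}

```bash
ls; mkdir -p pics; cat > h.py <<'E'
import numpy as np, cv2
from plant import get_obs, capture, bot, spot_in, trace, pinpoint
from scipy.spatial.transform import Rotation as R
def save(c,name): cv2.imwrite('pics/'+name,c['frame'][:,:,::-1])
def ray(c,at,obs=None):
    """world ray origin, dir for pixel [row,col]"""
    H=c['frame'].shape[0]; f=H/2/np.tan(np.radians(c['fov_y'])/2)
    u=np.array([(at[1]-c['cx'])/f,(at[0]-c['cy'])/f])
    if 'hand_eye' in c:
        r=np.linalg.norm(u); d=np.array([*(u/r*np.sin(r)),np.cos(r)]) if r>1e-9 else np.array([0,0,1.])
        T=np.array(c['hand_eye']); Rw=R.from_euler('xyz',obs['tcp_rot']).as_matrix()
        return Rw@T[:3,3]+obs['tool_pos'], Rw@T[:3,:3]@d
    Rm=R.from_rotvec(c['rvec']).as_matrix()
    return -Rm.T@np.array(c['tvec']), Rm.T@np.array([u[0],u[1],1.])
def onz(c,at,z,obs=None):
    o,d=ray(c,at,obs); return o+d*(z-o[2])/d[2]
def tri(rays):
    A=np.zeros((3,3));b=np.zeros(3)
    for o,d in rays:
        d=d/np.linalg.norm(d);P=np.eye(3)-np.outer(d,d);A+=P;b+=P@o
    p=np.linalg.solve(A,b)
    return p,[round(float(np.linalg.norm((np.eye(3)-np.outer(d,d)/(d@d))@(p-o))),1) for o,d in rays]
def mouter(m): 
    ys,xs=np.nonzero(m); return cv2.minAreaRect(np.c_[xs,ys].astype(np.float32))
E
cat > look.py <<'E'
from h import *
np.set_printoptions(precision=1,suppress=True)
o=get_obs(); print(o['time'],o['tool_pos'],o['tcp_rot'],o['grip_width'])
C={}
for n in ['scene','side','wrist']:
    C[n]=capture(n); save(C[n],'a_'+n+'.png')
names=['spatula','spatula_tip','brush','brush_tip','plate','tray','tray_handle','pocket_spatula','pocket_spatula_tip','pocket_brush','pocket_brush_tip','pocket_plate','holder','holder_home','ink_bottle','dial_jar','knurled_ring','dial_rest']
for q in names:
    rays=[]
    for n in C:
        r=pinpoint(q,n)
        for d in r[:1]:
            print(q,n,round(d['p'],2),np.array(d['at']),onz(C[n],d['at'],4 if 'pocket' in q else 26 if 'handle' in q else 0,o)[:2])
            if d['p']>.4: rays.append(ray(C[n],d['at'],o))
    if len(rays)>1: print('   TRI',*tri(rays))
print(get_obs()['time'])
E
python3 look.py
```

```text
pics
0.0 [ 140.4 -505.5  244.8] [-3.1 -0.   0.3] 91.45651491790052
spatula scene 0.8 [176.7 216.2] [ 463.7 -192.1]
spatula side 0.64 [244.7 232.1] [ 457.2 -198.2]
   TRI [ 458.3 -195.1   -3.5] [0.9, 0.9]
spatula_tip scene 0.84 [187.  231.1] [ 485.3 -135.6]
spatula_tip side 0.68 [224.  241.2] [ 489.6 -125.4]
   TRI [ 489.3 -132.1    4.4] [0.9, 0.9]
brush scene 0.73 [199.3 159.4] [ 605.1 -258.9]
brush side 0.77 [253.2 300. ] [ 600.3 -254.5]
   TRI [ 602.3 -257.6    0.4] [3.1, 3.1]
brush_tip scene 0.88 [189.8 141.7] [ 594.3 -321.3]
brush_tip side 0.85 [276.2 306.5] [ 593.2 -324.3]
   TRI [ 593.4 -322.8   -1.3] [0.4, 0.4]
plate side 0.35 [182.1 275.8] [619.9  54.9]
tray scene 0.77 [230.8 270.8] [585.4  22. ]
tray side 0.6 [187. 263.] [577.7  35. ]
   TRI [580.2  24.3   2. ] [5.9, 5.9]
tray_handle scene 0.98 [201.4 239.3] [556.  -70.8]
tray_handle side 0.77 [198.8 262.5] [555.4 -63.7]
   TRI [555.8 -69.1  28. ] [2.0, 2.0]
pocket_spatula scene 0.96 [218.7 285.7] [538.9  35. ]
pocket_spatula side 0.59 [188.8 245. ] [524.7  28.4]
   TRI [528.   32.9  -1.6] [3.4, 3.4]
pocket_spatula_tip scene
[... 505 characters left out ...]
.2 299.8]
holder side 0.83 [145.8 240.5] [557.2 319.2]
   TRI [559.2 302.3   2.5] [6.4, 6.4]
holder_home scene 0.67 [265.3 401.4] [560.2 288.9]
holder_home side 0.6 [148.3 241.6] [557.8 298.6]
   TRI [558.4 290.    1.8] [2.7, 2.7]
ink_bottle scene 0.63 [242.7 189.8] [ 694.9 -108.7]
ink_bottle side 0.93 [212.  315.7] [ 685.2 -110.7]
   TRI [ 688.9 -109.8   -3. ] [3.3, 3.3]
dial_jar scene 0.56 [280.8 239.8] [737.3  33.9]
dial_jar side 0.69 [182.3 314.9] [731.3  32.7]
   TRI [733.7  33.6  -2. ] [2.0, 2.0]
knurled_ring side 0.71 [281.4 187.7] [ 354.4 -293.6]
dial_rest scene 0.75 [189.1 360.1] [350.8 144.4]
dial_rest side 0.84 [171.4 183.6] [358.  169.8]
   TRI [360.2 147.7   9.5] [2.6, 2.6]
2.85
```

View pics/a_scene.png

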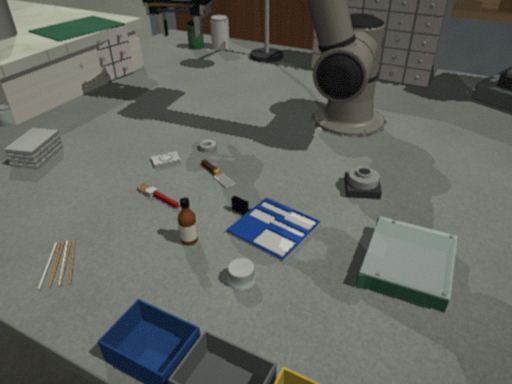

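View pics/a_side.png

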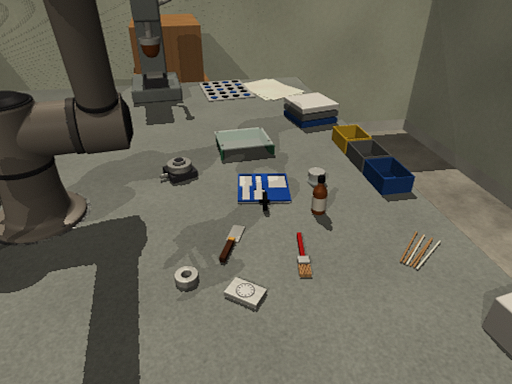

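View pics/a_wrist.png

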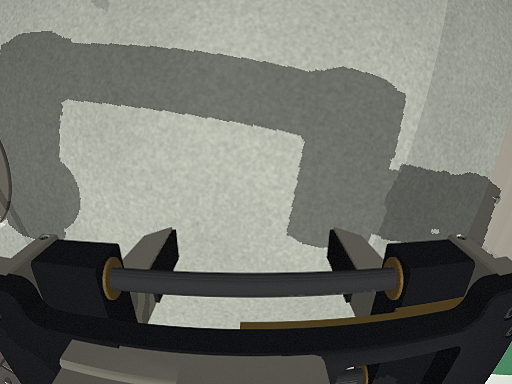

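```bash
cat > t.py <<'E'
from h import *
np.set_printoptions(precision=3,suppress=True)
o=get_obs(); c=capture('wrist'); print(c['hand_eye'],c['fov_y'],c['cx'],c['cy'],o['tcp_rot'],o['joint_positions'])
for at in ([0,256],[192,256],[192,0],[192,511]): print(at,onz(c,at,0,o))
s=capture('scene'); d=capture('side')
print('plate',tri([ray(s,[159,165.5]),ray(d,[292,245.5])]))
E
python3 t.py
```

```text
[[   0.001   -0.953   -0.304   82.781]
 [   1.       0.       0.001    1.634]
 [  -0.001   -0.304    0.953 -139.664]
 [   0.       0.       0.       1.   ]] 65.70646984690485 252.4460671449796 192.80626096512148 [ 3.142 -0.     0.271] [-1.446  0.342  1.524  0.     1.275 -0.146]
[0, 256] [ 353.237 -453.484    0.   ]
[192, 256] [ 104.886 -522.867    0.   ]
[192, 0] [-18.752 -76.523   0.   ]
[192, 511] [ 232.193 -979.413    0.   ]
plate (array([ 462.971, -350.371,    7.881]), [0.4, 0.4])
```

>>> play_rows(rows=[[[0.9, 0.9, 0], [0, 0, -0.2]], [[0.9, 0.9, 0], [0, 0, -0.2]], [[0.9, 0.9, 0], [0, 0, -0.2]], [[0.9, 0.9, 0], [0, 0, -0.2]], [[0.9, 0.9, 0], [0, 0, -0.2]], [[0.9, 0.9, 0], [0, 0, -0.2]], [[0.9, 0.9, 0], [0, 0, -0.2]], [[0.9, 0.9, 0], [0, 0, -0.2]], [[0.9, 0.9, 0], [0, 0, -0.2]], [[0.2, 0.1, 0], [0, 0, -0.15]], [[0, 0, 0], [0, 0, 0]]])

```text
time: 4.38
tool_pos: [389.5, -260.0, 245.5]
tcp_rot: [3.141, 0.0, -0.0]
contact_force: [0.2, -0.5, -0.9]
grip_width: 91.6
finger_force: 0.0
```

```bash
cat > w.py <<'E'
from h import *
import sys,pickle
np.set_printoptions(precision=1,suppress=True)
tag=sys.argv[1]; spec=[a.split(':') for a in sys.argv[2:]]  # name:z  pinpoints
o=get_obs(); c=capture('wrist'); save(c,tag+'.png')
print(o['time'],o['tool_pos'],np.array(o['tcp_rot']))
out={}
for q,z,k in spec:
    r=(pinpoint if k=='p' else trace)(q,'wrist')
    if not r: print(q,'none'); continue
    d=r[0]
    if k=='p':
        out[q]=ray(c,d['at'],o); print(q,'pin',round(d['p'],2),np.array(d['at']),onz(c,d['at'],float(z),o)[:2])
    else:
        m=d['mask'].astype(np.uint8); cn=max(cv2.findContours(m,0,cv2.CHAIN_APPROX_NONE)[0],key=cv2.contourArea)[:,0]
        P=np.array([onz(c,[y,x],float(z),o)[:2] for x,y in cn],np.float32)
        (cx,cy),(w,h),_=b=cv2.minAreaRect(P); bx=cv2.boxPoints(b); e=bx[1]-bx[0]; f=bx[2]-bx[1]
        L=e if np.linalg.norm(e)>np.linalg.norm(f) else f
        print(q,'trace',round(d['p'],2),np.array(d['at']),'rect c',cx,cy,'size',sorted([w,h]),'long deg',np.degrees(np.arctan2(L[1],L[0]))%180)
pickle.dump(out,open(tag+'.pkl','wb'))
E
python3 w.py b1 spatula:0:p spatula_tip:0:p brush:0:p brush_tip:0:p plate:0:p spatula:7:t brush:10:t plate:12:t
```

```text
4.375 [ 389.5 -260.   245.5] [ 3.1  0.  -0. ]
spatula pin 0.88 [116.8 203.2] [ 453.2 -198.3]
spatula_tip pin 0.55 [ 99.4 159.9] [ 478.9 -140.3]
brush pin 0.87 [  3.3 255.9] [ 604.2 -266.4]
brush_tip pin 0.82 [ 17.  302.9] [ 586.9 -326.8]
plate pin 0.73 [110.1 321.2] [ 463.  -351.5]
spatula trace 0.91 [112.1 190.1] rect c 455.60626220703125 -198.84097290039062 size [29.660734176635742, 128.66600036621094] long deg 64.86306
brush trace 0.94 [  8.2 276. ] rect c 599.8589477539062 -267.6075134277344 size [29.982208251953125, 128.7774200439453] long deg 80.30016
plate trace 0.6 [108.6 320.1] rect c 462.7557678222656 -352.4276428222656 size [47.28242111206055, 69.92955017089844] long deg 140.18115
```

View pics/b1.png

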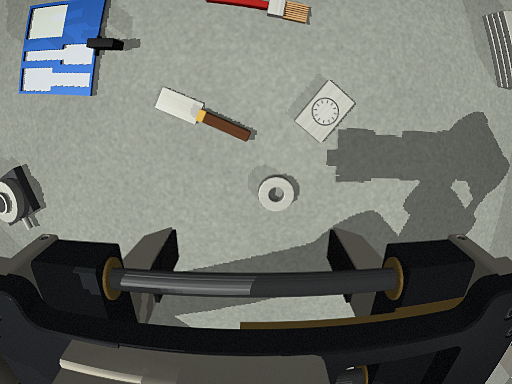

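>>> play_rows(rows=[[[0.35, -0.44, -0.57], [0, 0, 0.9]], [[0.35, -0.44, -0.57], [0, 0, 0.9]], [[0.35, -0.44, -0.57], [0, 0, 0.9]], [[0.35, -0.44, -0.57], [0, 0, 0.9]], [[0.35, -0.44, -0.57], [0, 0, 0.9]], [[0.35, -0.44, -0.57], [0, 0, 0.9]], [[0.35, -0.44, -0.57], [0, 0, 0.85]], [[0, 0, 0], [0, 0, 0]]])

```text
time: 5.82
tool_pos: [462.6, -352.4, 124.4]
tcp_rot: [-3.139, -0.0, 0.87]
contact_force: [0.0, 0.0, -0.1]
grip_width: 91.5
finger_force: 0.0
```

```bash
python3 w.py b2 plate:0:p plate:12:t plate:0:t spatula:0:p spatula_tip:0:p spatula:10:t; python3 - <<'E'
from h import *
import pickle
a=pickle.load(open('b1.pkl','rb'));b=pickle.load(open('b2.pkl','rb'))
for q in a:
    if q in b: print(q,tri([a[q],b[q]]))
E
```

```text
5.825 [ 462.6 -352.4  124.4] [-3.1 -0.   0.9]
plate pin 0.93 [190.8 251.8] [ 462.9 -353.2]
plate trace 0.88 [191.8 249.1] rect c 463.1214294433594 -352.0196838378906 size [47.18590545654297, 69.87356567382812] long deg 141.49667
plate trace 0.88 [191.8 249.1] rect c 460.57318115234375 -354.9297790527344 size [49.432273864746094, 73.20004272460938] long deg 141.4967
spatula pin 0.59 [ 75.3 135.9] [ 453.3 -200.3]
spatula_tip pin 0.6 [ 14.4 119.2] [ 479.7 -140.9]
spatula trace 0.97 [ 61.7 136.4] rect c 457.4573669433594 -200.4366455078125 size [30.284074783325195, 126.69593811035156] long deg 65.20483
spatula (array([ 452.46995568, -197.91435145,   -5.38282183]), [0.7, 0.7])
spatula_tip (array([ 479.0817168 , -139.26393144,   -3.04650863]), [0.2, 0.2])
plate (array([ 463.01049599, -352.22589038,    0.61239949]), [0.8, 0.8])
```

View pics/b2.png

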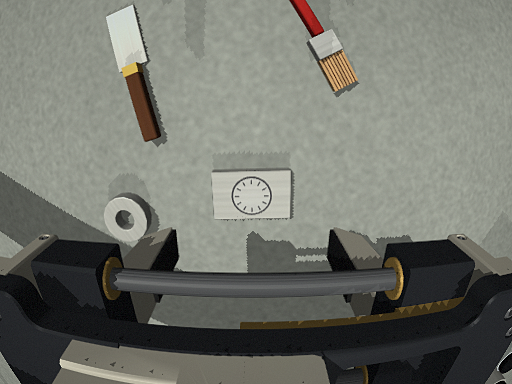

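>>> play_rows(rows=[[[0, 0, -0.9], [0, 0, 0.15]], [[0, 0, -0.9], [0, 0, 0]], [[0, 0, -0.9], [0, 0, 0]], [[0, 0, -0.6], [0, 0, 0]], [[0, 0, 0], [0, 0, 0]]])

```text
time: 6.8
tool_pos: [462.5, -351.7, 26.0]
tcp_rot: [-3.14, -0.0, 0.892]
contact_force: [0.2, 0.7, -0.2]
grip_width: 91.8
finger_force: 0.0
```

>>> play_rows(rows=[[[0, 0, 0], [0, 0, 0]], [[0, 0, 0], [0, 0, 0]], [[0, 0, 0], [0, 0, 0]], [[0, 0, 0], [0, 0, 0]]], hand=-1)

```text
time: 7.3
tool_pos: [462.9, -352.3, 27.7]
tcp_rot: [3.141, 0.0, 0.892]
contact_force: [-2.1, 1.5, 7.2]
grip_width: 68.8
finger_force: 30.0
```

>>> play_rows(rows=[[[0, 0, 0.3], [0, 0, 0]], [[0, 0, 0.9], [0, 0, 0]], [[0.02, 0.95, 0.4], [0, 0, -0.73]], [[0.02, 0.95, 0.4], [0, 0, -0.73]], [[0.02, 0.95, 0.4], [0, 0, -0.73]], [[0.02, 0.95, 0.4], [0, 0, -0.73]], [[0.02, 0.95, 0.4], [0, 0, -0.73]], [[0.02, 0.95, 0.4], [0, 0, -0.73]], [[0.02, 0.95, 0.4], [0, 0, -0.73]], [[0.02, 0.95, 0.4], [0, 0, -0.73]], [[0.02, 0.95, 0.4], [0, 0, -0.73]], [[0.02, 0.95, 0.4], [0, 0, -0.73]]])

```text
time: 8.8
tool_pos: [468.9, -66.4, 183.5]
tcp_rot: [3.141, -0.0, -0.131]
contact_force: [0.6, -0.5, -2.5]
grip_width: 69.6
finger_force: 30.0
```

>>> play_rows(rows=[[[0, 0.9, 0], [0, 0, 0]], [[0, 0.9, 0], [0, 0, 0]], [[0, 0.9, 0], [0, 0, 0]], [[0, 0, 0], [0, 0, 0]]])

```text
time: 9.3
tool_pos: [468.8, 15.1, 183.1]
tcp_rot: [-3.141, -0.0, -0.125]
contact_force: [-0.5, -0.2, -2.7]
grip_width: 68.8
finger_force: 30.0
```

```bash
python3 w.py c1 tray:0:p tray_handle:26:p pocket_spatula:4:p pocket_spatula_tip:4:p pocket_brush:4:p pocket_brush_tip:4:p pocket_plate:4:p tray:9:t plate:150:t
```

```text
9.3 [468.8  15.1 183.1] [-3.1 -0.  -0.1]
tray pin 0.91 [ 81.2 230.3] [576.   23.8]
tray_handle pin 0.79 [ 84.3 328.4] [561.  -74.5]
pocket_spatula pin 0.69 [128.3 230.8] [525.4  29.7]
pocket_spatula_tip pin 0.81 [126.2 173.6] [537.   91.6]
pocket_brush pin 0.71 [ 92.9 232.8] [562.9  22.5]
pocket_brush_tip pin 0.7 [ 96.1 293.1] [552.  -40.4]
pocket_plate pin 0.77 [ 44.3 206.5] [619.9  43.4]
tray trace 0.88 [ 83.8 234.6] rect c 571.3348388671875 -2.3883285522460938 size [143.25257873535156, 194.28689575195312] long deg 81.15858
plate trace 0.56 [237.2 253.5] rect c 463.95208740234375 13.994266510009766 size [50.347713470458984, 78.23152160644531] long deg 82.69957
```

View pics/c1.png

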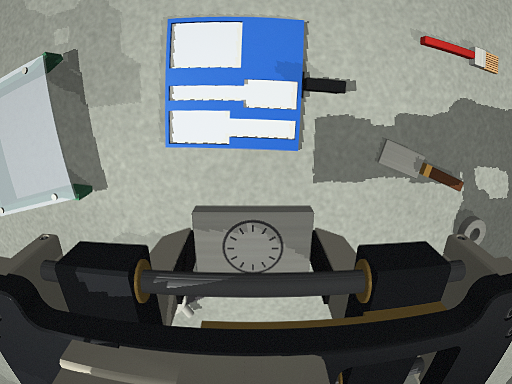

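```bash
cat > fit.py <<'E'
from h import *
import sys
np.set_printoptions(precision=1,suppress=True)
PT={'tray':(0,0,0),'tray_handle':(0,-97,26),'pocket_spatula':(-49,0,4),'pocket_spatula_tip':(-49,65,4),'pocket_brush':(-12,0,4),'pocket_brush_tip':(-12,-65,4),'pocket_plate':(40.5,30,4)}
def rigid(A,B):
    ca,cb=A.mean(0),B.mean(0);a=A-ca;b=B-cb
    th=np.arctan2((a[:,0]*b[:,1]-a[:,1]*b[:,0]).sum(),(a*b).sum())
    c,s=np.cos(th),np.sin(th);M=np.array([[c,-s],[s,c]]);return th,cb-M@ca,M
def fit_tray(o,c,names=PT):
    A=[];B=[];N=[]
    for q in names:
        r=pinpoint(q,'wrist')
        if r and r[0]['p']>.4: A.append(PT[q][:2]);B.append(onz(c,r[0]['at'],PT[q][2],o)[:2]);N.append(q)
    A=np.array(A,float);B=np.array(B);th,t,M=rigid(A,B)
    res=np.linalg.norm(B-(A@M.T+t),axis=1);k=res<max(6,np.median(res)*1.8)
    th,t,M=rigid(A[k],B[k]);print('pins deg',np.degrees(th),'t',t,dict(zip(N,res.round(1))))
    return th,t,M
def fit_blue(o,c):
    f=c['frame'];hsv=cv2.cvtColor(f,cv2.COLOR_RGB2HSV)
    m=cv2.inRange(hsv,(105,120,60),(130,255,255));cn=max(cv2.findContours(m,0,cv2.CHAIN_APPROX_NONE)[0],key=cv2.contourArea)
    P=np.array([onz(c,[y,x],9,o)[:2] for x,y in cn[:,0]],np.float32)
    (cx,cy),wh,a=cv2.minAreaRect(P);a=(a+45)%90-45
    print('blue c',cx,cy,'wh',wh,'deg',a);return np.array([cx,cy]),a
if __name__=='__main__':
    o=get_obs();c=capture('wrist');print(o['time'],o['tool_pos'])
    th,t,M=fit_tray(o,c);b,a=fit_blue(o,c)
    t=(t+b)/2;th=(th+np.radians(a))/2;M=R.from_euler('z',th).as_matrix()[:2,:2]
    print('mean',t,np.degrees(th))
    for q in PT: print(q,M@PT[q][:2]+t)
E
python3 fit.py
```

```text
9.8 [469.   13.4 182.8]
pins deg -9.281577029442886 t [575.2  22. ] {'tray': np.float64(0.6), 'tray_handle': np.float64(0.5), 'pocket_spatula': np.float64(2.9), 'pocket_spatula_tip': np.float64(1.1), 'pocket_brush': np.float64(1.1), 'pocket_brush_tip': np.float64(1.3), 'pocket_plate': np.float64(1.4)}
blue c 575.1195678710938 21.43145751953125 wh (144.5509490966797, 142.13148498535156) deg -9.123527526855469
mean [575.2  21.7] -9.202552278149177
tray [575.2  21.7]
tray_handle [559.7 -74. ]
pocket_spatula [526.8  29.6]
pocket_spatula_tip [537.2  93.7]
pocket_brush [563.3  23.7]
pocket_brush_tip [552.9 -40.5]
pocket_plate [619.9  44.9]
```

>>> play_rows(rows=[[[0.84, 0.17, -0.6], [0, 0, -0.25]], [[0.84, 0.17, -0.6], [0, 0, 0]], [[0.84, 0.17, -0.6], [0, 0, 0]], [[0.84, 0.17, -0.6], [0, 0, 0]], [[0.84, 0.17, -0.6], [0, 0, 0]], [[0.84, 0.17, -0.6], [0, 0, 0]], [[0, 0, -1], [0, 0, 0]], [[0, 0, 0], [0, 0, 0]], [[0, 0, 0], [0, 0, 0]]])

```text
time: 11.32
tool_pos: [620.5, 44.3, 45.7]
tcp_rot: [3.142, -0.001, -0.162]
contact_force: [0.5, 0.1, -1.9]
grip_width: 68.6
finger_force: 30.0
```

```bash
python3 fit.py; python3 - <<'E'
from h import *
for i in range(4):
    o=get_obs();capture('side');print(o['tool_pos'],o['tcp_rot'])
E
```

```text
11.325 [620.5  44.3  45.7]
pins deg -9.215473608027068 t [574.5  22.1] {'pocket_spatula': np.float64(0.9), 'pocket_spatula_tip': np.float64(0.3), 'pocket_brush': np.float64(0.9)}
blue c 622.68994140625 13.778305053710938 wh (144.34588623046875, 47.172027587890625) deg -9.170997619628906
mean [598.6  17.9] -9.193235613827985
tray [598.6  17.9]
tray_handle [583.1 -77.8]
pocket_spatula [550.2  25.7]
pocket_spatula_tip [560.6  89.9]
pocket_brush [586.7  19.8]
pocket_brush_tip [576.3 -44.3]
pocket_plate [643.4  41.1]
[620.32345146  44.28875799  45.37331232] [ 3.14158205e+00 -7.69667239e-04 -1.62077031e-01]
[620.26185465  44.30935421  45.22361632] [ 3.14153633e+00 -5.22170964e-04 -1.62048326e-01]
[620.23165127  44.31243449  45.07844784] [ 3.14156575e+00 -3.42689293e-04 -1.62091557e-01]
[620.17880608  44.29767142  44.97067505] [ 3.14151390e+00 -1.24756692e-04 -1.62069330e-01]
```

>>> play_rows(rows=[[[0, 0, -0.2], [0, 0, 0]], [[0, 0, -0.15], [0, 0, 0]], [[0, 0, -0.1], [0, 0, 0]], [[0, 0, 0], [0, 0, 0]]])

```text
time: 12.42
tool_pos: [619.9, 44.3, 31.7]
tcp_rot: [3.141, 0.001, -0.162]
contact_force: [-3.3, 0.6, 2.8]
grip_width: 69.1
finger_force: 30.0
```

>>> play_rows(rows=[[[0, 0, -0.04], [0, 0, 0]], [[0, 0, 0], [0, 0, 0]]])

```text
time: 12.68
tool_pos: [619.9, 44.3, 31.6]
tcp_rot: [3.141, 0.0, -0.162]
contact_force: [-5.8, -0.9, 11.7]
grip_width: 69.1
finger_force: 30.0
```

>>> play_rows(rows=[[[0, 0, 0.04], [0, 0, 0]], [[0, 0, 0], [0, 0, 0]], [[0, 0, 0], [0, 0, 0]]], hand=1)

```text
time: 13.05
tool_pos: [620.3, 44.3, 31.2]
tcp_rot: [3.142, -0.0, -0.162]
contact_force: [-1.1, 0.0, -0.5]
grip_width: 91.1
finger_force: 0.0
```

>>> play_rows(rows=[[[0, 0, 1], [0, 0, 0]], [[-0.3, 0, 1], [0, 0, 0]], [[-0.5, 0, 1], [0, 0, 0]], [[0, 0, 0], [0, 0, 0]]])

```text
time: 13.55
tool_pos: [597.0, 44.3, 123.6]
tcp_rot: [-3.141, -0.004, -0.162]
contact_force: [0.8, -0.3, -1.3]
grip_width: 91.9
finger_force: 0.0
```

```bash
python3 w.py d1 plate:16:t pocket_spatula:4:p pocket_brush:4:p pocket_spatula_tip:4:p
```

```text
13.55 [597.   44.3 123.6] [-3.1 -0.  -0.2]
plate trace 0.8 [172.2 244.8] rect c 620.52734375 42.60403823852539 size [46.098236083984375, 70.34520721435547] long deg 80.6721
pocket_spatula pin 0.57 [257.2 276.4] [527.6  29.7]
pocket_brush pin 0.75 [224.2 277.1] [563.5  24.4]
pocket_spatula_tip pin 0.57 [256.4 210.4] [538.9  95. ]
```

View pics/d1.png

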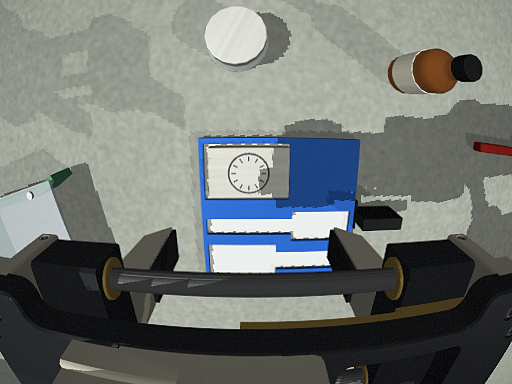

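>>> play_rows(rows=[[[-0.49, -0.85, 0], [0, 0, 0.93]], [[-0.49, -0.85, 0], [0, 0, 0.93]], [[-0.49, -0.85, 0], [0, 0, 0.93]], [[-0.49, -0.85, 0], [0, 0, 0.93]], [[-0.49, -0.85, 0], [0, 0, 0.93]], [[-0.49, -0.85, 0], [0, 0, 0.93]], [[-0.49, -0.85, 0], [0, 0, 0.93]], [[-0.49, -0.85, 0], [0, 0, 0.93]], [[-0.49, -0.85, 0], [0, 0, 0.93]], [[-0.49, -0.85, 0], [0, 0, 0.93]], [[0, 0, 0], [0, 0, 0]], [[0, 0, 0], [0, 0, 0]]])

```text
time: 15.3
tool_pos: [449.3, -210.3, 120.8]
tcp_rot: [-3.141, -0.0, 1.134]
contact_force: [0.3, 1.2, -0.1]
grip_width: 91.9
finger_force: 0.0
```

```bash
python3 w.py d2 spatula:0:p spatula_tip:0:p spatula:10:t spatula:4:t; python3 - <<'E'
from h import *
import pickle
a=pickle.load(open('b1.pkl','rb'));b=pickle.load(open('d2.pkl','rb'))
for q in b: print(q,tri([a[q],b[q]]))
E
```

```text
15.3 [ 449.3 -210.3  120.8] [-3.1 -0.   1.1]
spatula pin 0.92 [177.6 252. ] [ 455.5 -199. ]
spatula_tip pin 0.84 [104.9 249.4] [ 481. -139.]
spatula trace 0.93 [157.8 252.2] rect c 454.311279296875 -198.42137145996094 size [30.1773681640625, 130.8505096435547] long deg 64.47415
spatula trace 0.93 [157.8 252.2] rect c 453.58233642578125 -199.8959503173828 size [30.90012550354004, 133.9844207763672] long deg 64.47415
spatula (array([ 454.44393595, -198.62105644,    1.06729475]), [1.2, 1.2])
spatula_tip (array([ 479.93684938, -138.90228241,   -4.86962682]), [1.0, 1.0])
```

View pics/d2.png

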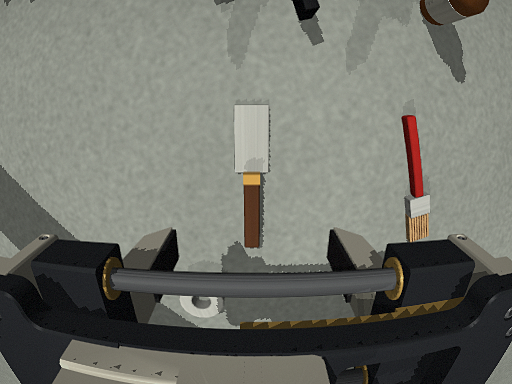

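>>> play_rows(rows=[[[0, 0, -0.9], [0, 0, 0]], [[0, 0, -0.9], [0, 0, 0]], [[0, 0, -0.9], [0, 0, 0]], [[0, 0, -0.44], [0, 0, 0]], [[0, 0, 0], [0, 0, 0]]], hand=-0.4)

```text
time: 16.18
tool_pos: [449.0, -210.3, 26.6]
tcp_rot: [-3.14, -0.0, 1.137]
contact_force: [0.6, 0.9, 0.0]
grip_width: 46.0
finger_force: 0.0
```

>>> play_rows(rows=[[[0, 0, 0], [0, 0, 0]], [[0, 0, 0], [0, 0, 0]], [[0, 0, 0], [0, 0, 0]], [[0, 0, 0], [0, 0, 0]]], hand=-1)

```text
time: 16.68
tool_pos: [449.3, -210.8, 27.6]
tcp_rot: [3.141, 0.0, 1.137]
contact_force: [-1.0, -0.2, 3.4]
grip_width: 13.5
finger_force: 30.0
```

>>> play_rows(rows=[[[0, 0, 0.4], [0, 0, 0]], [[0, 0, 1], [0, 0, 0]], [[0.31, 0.95, 0.5], [0, 0, 0.25]], [[0.31, 0.95, 0], [0, 0, 0.25]], [[0.31, 0.95, 0], [0, 0, 0.25]], [[0.31, 0.95, 0], [0, 0, 0.25]], [[0.31, 0.95, 0], [0, 0, 0.25]], [[0.31, 0.95, 0], [0, 0, 0.25]], [[0.31, 0.95, 0], [0, 0, 0.25]], [[0.34, 0.95, -0.3], [0, 0, 0.22]], [[0, 0, -0.8], [0, 0, 0]], [[0, 0, 0], [0, 0, 0]]])

```text
time: 18.18
tool_pos: [523.3, 17.7, 50.4]
tcp_rot: [-3.138, 0.0, 1.412]
contact_force: [-0.5, -0.0, -0.7]
grip_width: 13.5
finger_force: 30.0
```

```bash
python3 fit.py|head -3; python3 w.py e1 plate:16:t spatula_tip:20:p pocket_plate:4:p spatula:22:t; python3 -c "
from h import *
o=get_obs();print(o['tool_pos'],o['tcp_rot'],o['time'])"
```

```text
18.175 [523.3  17.7  50.4]
pins deg -9.400653124840684 t [575.1  21.9] {'tray': np.float64(0.6), 'pocket_spatula': np.float64(0.6), 'pocket_spatula_tip': np.float64(1.0), 'pocket_brush': np.float64(1.5)}
blue c 577.1033935546875 32.965553283691406 wh (120.72441101074219, 142.5172882080078) deg -9.101158142089844
18.575 [524.8  17.   51.8] [ 3.1 -0.   1.4]
plate trace 0.66 [165.4 382.5] rect c 618.4002685546875 43.328208923339844 size [50.08327865600586, 71.0645751953125] long deg 81.10999
spatula_tip pin 0.95 [106.7 251.9] [537.7  93.8]
pocket_plate pin 0.47 [108.2 250.3] [536.5  92.7]
spatula trace 0.91 [175.6 252.8] rect c 529.689697265625 41.46787643432617 size [31.518898010253906, 107.51278686523438] long deg 81.883736
[524.46482491  17.26944081  51.22288955] [3.14142997e+00 1.88895481e-07 1.41145303e+00] 18.825
```

View pics/e1.png

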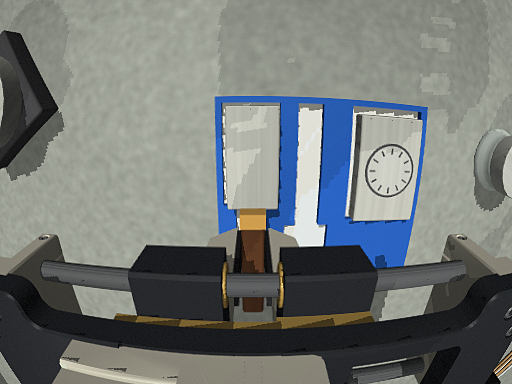

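>>> play_rows(rows=[[[0, 0, -0.3], [0, 0, 0]], [[0, 0, -0.2], [0, 0, 0]], [[0, 0, -0.12], [0, 0, 0]], [[0, 0, 0], [0, 0, 0]], [[0, 0, 0], [0, 0, 0]]])

```text
time: 19.45
tool_pos: [524.5, 17.3, 32.6]
tcp_rot: [3.141, 0.0, 1.411]
contact_force: [0.2, -0.0, -0.6]
grip_width: 13.5
finger_force: 30.0
```

>>> play_rows(rows=[[[0, 0, -0.05], [0, 0, 0]], [[0, 0, -0.03], [0, 0, 0]], [[0, 0, 0], [0, 0, 0]]])

```text
time: 19.82
tool_pos: [524.7, 17.3, 31.6]
tcp_rot: [3.14, 0.0, 1.412]
contact_force: [-3.6, 0.2, 13.2]
grip_width: 13.2
finger_force: 30.0
```

>>> play_rows(rows=[[[0, 0, 0.03], [0, 0, 0]], [[0, 0, 0], [0, 0, 0]], [[0, 0, 0], [0, 0, 0]]], hand=-0.3)

```text
time: 20.2
tool_pos: [524.4, 17.3, 30.9]
tcp_rot: [-3.141, 0.0, 1.412]
contact_force: [-0.0, -0.3, -0.2]
grip_width: 31.5
finger_force: 0.0
```

>>> play_rows(rows=[[[0, 0, 1], [0, 0, 0]], [[0, -0.3, 1], [0, 0, 0]], [[0, -0.5, 1], [0, 0, 0]], [[0, -0.5, 0.5], [0, 0, 0]], [[0, 0, 0], [0, 0, 0]]], hand=1)

```text
time: 20.82
tool_pos: [524.9, -22.7, 136.5]
tcp_rot: [3.14, 0.0, 1.41]
contact_force: [0.1, 1.5, -0.5]
grip_width: 78.0
finger_force: 0.0
```

```bash
python3 fit.py|head -3; python3 w.py e2 plate:16:t spatula:4:p spatula_tip:4:p spatula:11:t brush:0:p brush_tip:0:p brush:10:t
```

```text
20.825 [524.9 -22.7 136.5]
pins deg -8.249874744620866 t [575.   21.4] {'tray': np.float64(0.9), 'tray_handle': np.float64(1.4), 'pocket_spatula_tip': np.float64(1.9), 'pocket_brush': np.float64(1.7), 'pocket_brush_tip': np.float64(1.5)}
blue c 574.7591552734375 21.428268432617188 wh (144.5022735595703, 142.08578491210938) deg -9.104873657226562
21.225 [524.2 -21.3 135.4] [-3.1 -0.   1.4]
plate trace 0.57 [104.8 339.2] rect c 618.12451171875 42.78302001953125 size [49.18251419067383, 71.65350341796875] long deg 81.03782
spatula pin 0.97 [133.3 246. ] [527.3  30.4]
spatula_tip pin 0.93 [ 62.4 243.9] [535.8  94.8]
spatula trace 0.62 [113.7 243.8] rect c 527.4615478515625 29.755569458007812 size [29.926376342773438, 130.46217346191406] long deg 81.17966
brush none
brush_tip none
brush trace 0.28 [153.  294.8] rect c 570.5028686523438 -5.1732025146484375 size [144.35787963867188, 199.935302734375] long deg 80.598785
```

View pics/e2.png

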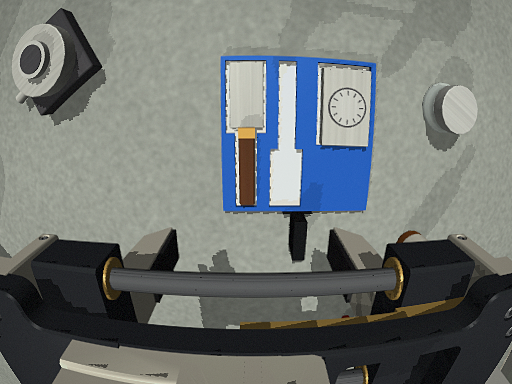

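>>> play_rows(rows=[[[0.33, -0.99, 0], [0, 0, 0]], [[0.33, -0.99, 0], [0, 0, 0]], [[0.33, -0.99, 0], [0, 0, 0]], [[0.33, -0.99, 0], [0, 0, 0]], [[0.33, -0.99, 0], [0, 0, 0]], [[0.33, -0.99, 0], [0, 0, 0]], [[0.33, -0.99, 0], [0, 0, 0]], [[0.29, -1, -0.3], [0, 0, 0]], [[0, 0, 0], [0, 0, 0]], [[0, 0, 0], [0, 0, 0]]])

```text
time: 22.88
tool_pos: [602.2, -259.0, 126.9]
tcp_rot: [-3.141, -0.001, 1.412]
contact_force: [-0.2, -0.3, 0.7]
grip_width: 91.8
finger_force: 0.0
```

```bash
python3 w.py f1 brush:0:p brush_tip:0:p brush:14:t brush:10:t; cp f1.pkl f1a.pkl;python3 w.py f2 brush:0:p brush_tip:0:p;  python3 - <<'E'
from h import *
import pickle
s=capture('scene');ps=pinpoint('brush','scene')[0]['at'],pinpoint('brush_tip','scene')[0]['at']
d=capture('side');pd=pinpoint('brush','side')[0]['at'],pinpoint('brush_tip','side')[0]['at']
b=pickle.load(open('f2.pkl','rb'))
for i,q in enumerate(['brush','brush_tip']): print(q,tri([ray(s,ps[i]),ray(d,pd[i]),b[q]]) if q in b else '')
# red handle and bristle centroids
c=cv2.imread('pics/f2.png');hsv=cv2.cvtColor(c,cv2.COLOR_BGR2HSV)
m=cv2.inRange(hsv,(0,150,60),(8,255,255))|cv2.inRange(hsv,(172,150,60),(180,255,255))
cn=max(cv2.findContours(m,0,cv2.CHAIN_APPROX_NONE)[0],key=cv2.contourArea)
o=get_obs();w=capture('wrist')
P=np.array([onz(w,[y,x],14,o)[:2] for x,y in cn[:,0]],np.float32);r=cv2.minAreaRect(P);print('red',r,cv2.boxPoints(r).round(1).tolist(),cv2.boundingRect(cn))
print(o['tool_pos'],o['tcp_rot'],o['time'])
E
```

```text
22.875 [ 602.2 -259.   126.9] [-3.1 -0.   1.4]
brush pin 0.85 [195.7 250.1] [ 599.8 -265.4]
brush_tip pin 0.78 [256.5 248.1] [ 587.2 -330.1]
brush trace 0.56 [214.8 253.4] rect c 601.70849609375 -264.837890625 size [25.020170211791992, 128.11331176757812] long deg 79.776764
brush trace 0.56 [214.8 253.4] rect c 601.4864501953125 -266.199951171875 size [25.41640853881836, 130.14218139648438] long deg 79.77671
23.125 [ 602.6 -258.8  127.5] [3.1 0.  1.4]
brush pin 0.81 [195.3 249.1] [ 599.4 -265. ]
brush_tip pin 0.78 [256.8 249.8] [ 589.4 -331.1]
brush (array([ 600.18186541, -264.66859488,   -1.05364684]), [4.1, 3.7, 1.1])
brush_tip (array([ 590.24636624, -333.13867848,   -3.25713996]), [0.6, 1.8, 1.2])
red ((605.349853515625, -242.15164184570312), (79.142333984375, 9.576774597167969), 80.53096008300781) [[594.0999755859375, -280.3999938964844], [603.5999755859375, -282.0], [616.5999755859375, -203.89999389648438], [607.0999755859375, -202.3000030517578]] (246, 129, 12, 88)
[ 602.46105665 -259.57992458  127.03807398] [ 3.14148576e+00 -1.22293928e-05  1.41146697e+00] 23.575
```

>>> play_rows(rows=[[[-0.04, -0.23, -0.9], [0, 0, 0]], [[0, 0, -0.9], [0, 0, 0]], [[0, 0, -0.9], [0, 0, 0]], [[0, 0, -0.65], [0, 0, 0]], [[0, 0, 0], [0, 0, 0]]], hand=-0.3)

```text
time: 24.25
tool_pos: [600.4, -266.0, 24.9]
tcp_rot: [-3.139, -0.001, 1.412]
contact_force: [0.4, -0.1, 0.2]
grip_width: 46.4
finger_force: 0.0
```

>>> play_rows(rows=[[[0, 0, 0], [0, 0, 0]], [[0, 0, 0], [0, 0, 0]], [[0, 0, 0], [0, 0, 0]], [[0, 0, 0], [0, 0, 0]]], hand=-1)

```text
time: 24.75
tool_pos: [601.5, -266.6, 27.2]
tcp_rot: [3.141, 0.0, 1.412]
contact_force: [-1.0, -0.8, 3.0]
grip_width: 9.5
finger_force: 30.0
```

>>> play_rows(rows=[[[0, 0, 0.4], [0, 0, 0]], [[0, 0, 1], [0, 0, 0]], [[-0.12, 0.97, 0.6], [0, 0, 0]], [[-0.13, 0.97, 0], [0, 0, 0]], [[-0.13, 0.97, 0], [0, 0, 0]], [[-0.13, 0.97, 0], [0, 0, 0]], [[-0.13, 0.97, 0], [0, 0, 0]], [[-0.13, 0.97, 0], [0, 0, 0]], [[-0.13, 0.97, 0], [0, 0, 0]], [[-0.13, 0.97, 0], [0, 0, 0]], [[-0.13, 0.97, 0], [0, 0, 0]], [[-0.12, 0.94, -0.3], [0, 0, 0]]])

```text
time: 26.25
tool_pos: [563.5, 24.5, 78.9]
tcp_rot: [3.139, -0.0, 1.412]
contact_force: [0.1, -0.5, -1.1]
grip_width: 9.7
finger_force: 30.0
```

>>> play_rows(rows=[[[0, 0, -0.8], [0, 0, 0]], [[0, 0, 0], [0, 0, 0]], [[0, 0, 0], [0, 0, 0]]])

```text
time: 26.62
tool_pos: [563.5, 23.3, 54.5]
tcp_rot: [3.14, -0.0, 1.411]
contact_force: [0.3, 0.4, -0.6]
grip_width: 9.5
finger_force: 30.0
```

```bash
python3 fit.py|head -3; python3 w.py g1 spatula:4:p spatula_tip:4:p plate:16:t brush:35:t; python3 - <<'E'
from h import *
o=get_obs();w=capture('wrist')
hsv=cv2.cvtColor(w['frame'],cv2.COLOR_RGB2HSV)
m=cv2.inRange(hsv,(0,150,60),(8,255,255))|cv2.inRange(hsv,(172,150,60),(180,255,255))
cn=max(cv2.findContours(m,0,cv2.CHAIN_APPROX_NONE)[0],key=cv2.contourArea)
P=np.array([onz(w,[y,x],o['tool_pos'][2]-13,o)[:2] for x,y in cn[:,0]],np.float32);r=cv2.minAreaRect(P);print('red',r,cv2.boxPoints(r).round(1).tolist(),cv2.boundingRect(cn))
print(o['tool_pos'],o['tcp_rot'],o['time'])
E
```

```text
26.625 [563.5  23.3  54.5]
pins deg -8.52768173670251 t [574.3  20.9] {'tray': np.float64(14.9), 'pocket_spatula': np.float64(10.4), 'pocket_spatula_tip': np.float64(2.2), 'pocket_brush': np.float64(11.1), 'pocket_plate': np.float64(35.5)}
blue c 578.51513671875 43.377098083496094 wh (100.06033325195312, 142.36880493164062) deg -9.138038635253906
27.025 [563.   23.5  53.8] [ 3.1 -0.   1.4]
spatula pin 0.95 [221.1 197.9] [526.1  29.3]
spatula_tip pin 0.98 [125.  193.1] [536.8  94.9]
plate trace 0.42 [170.4 265.5] rect c 578.6195068359375 46.68083953857422 size [95.38195037841797, 137.27188110351562] long deg 170.75328
brush trace 0.57 [213.5 253.7] rect c 567.35302734375 45.332298278808594 size [10.68239974975586, 87.89028930664062] long deg 80.489655
red ((567.9046630859375, 49.24273681640625), (79.31136322021484, 9.535537719726562), 80.44034576416016) [[556.5999755859375, 10.899999618530273], [566.0, 9.300000190734863], [579.2000122070312, 87.5999984741211], [569.7999877929688, 89.0999984741211]] (244, 131, 18, 136)
[562.84582645  23.61998899  53.53108159] [3.14155554e+00 2.73576278e-05 1.41153368e+00] 27.275
```

>>> play_rows(rows=[[[0, -0.03, -0.3], [0, 0, 0]], [[0, 0, -0.25], [0, 0, 0]], [[0, 0, -0.13], [0, 0, 0]], [[0, 0, 0], [0, 0, 0]], [[0, 0, -0.03], [0, 0, 0]], [[0, 0, 0], [0, 0, 0]]])

```text
time: 28.08
tool_pos: [563.0, 22.7, 32.4]
tcp_rot: [3.141, -0.0, 1.412]
contact_force: [0.1, 0.5, 0.3]
grip_width: 9.5
finger_force: 30.0
```

>>> play_rows(rows=[[[0, 0, -0.05], [0, 0, 0]], [[0, 0, -0.03], [0, 0, 0]], [[0, 0, 0], [0, 0, 0]]])

```text
time: 28.45
tool_pos: [563.1, 22.7, 31.1]
tcp_rot: [3.14, -0.0, 1.412]
contact_force: [-2.2, -0.6, 10.1]
grip_width: 9.6
finger_force: 30.0
```

>>> play_rows(rows=[[[0, 0, 0.03], [0, 0, 0]], [[0, 0, 0], [0, 0, 0]], [[0, 0, 0], [0, 0, 0]]], hand=-0.63)

```text
time: 28.82
tool_pos: [562.8, 22.7, 30.6]
tcp_rot: [-3.141, 0.0, 1.412]
contact_force: [0.1, -0.4, 1.6]
grip_width: 16.8
finger_force: 0.0
```

>>> play_rows(rows=[[[0, 0, 0.5], [0, 0, 0]], [[0, 0, 1], [0, 0, 0]], [[0, -0.3, 1], [0, 0, 0]], [[-0.3, -0.9, 0.8], [0, 0, 0]], [[-0.3, -0.9, 0.8], [0, 0, 0]], [[-0.3, -0.9, 0.5], [0, 0, 0]], [[0, 0, 0], [0, 0, 0]]])

```text
time: 29.7
tool_pos: [536.3, -68.9, 170.9]
tcp_rot: [3.138, 0.001, 1.409]
contact_force: [0.4, 0.7, 0.6]
grip_width: 17.2
finger_force: 0.0
```

```bash
python3 fit.py; python3 w.py h1 plate:16:t plate:4:p spatula:4:p spatula_tip:4:p spatula:11:t brush:4:p brush_tip:4:p brush:16:t holder:38:t holder:0:p; python3 - <<'E'
from h import *
o=get_obs();w=capture('wrist')
hsv=cv2.cvtColor(w['frame'],cv2.COLOR_RGB2HSV)
m=cv2.inRange(hsv,(0,150,60),(8,255,255))|cv2.inRange(hsv,(172,150,60),(180,255,255))
cn=max(cv2.findContours(m,0,cv2.CHAIN_APPROX_NONE)[0],key=cv2.contourArea)
P=np.array([onz(w,[y,x],18,o)[:2] for x,y in cn[:,0]],np.float32);r=cv2.minAreaRect(P);print('red',r)
print(o['tool_pos'],o['tcp_rot'],o['time'])
E
```

```text
29.7 [536.3 -68.9 170.9]
pins deg -9.336426537355862 t [575.5  21.3] {'tray': np.float64(0.4), 'tray_handle': np.float64(2.0), 'pocket_spatula': np.float64(3.1), 'pocket_spatula_tip': np.float64(3.6), 'pocket_brush': np.float64(1.9), 'pocket_brush_tip': np.float64(0.6)}
blue c 574.9881591796875 21.74367904663086 wh (144.3990936279297, 141.8658447265625) deg -9.169486999511719
mean [575.2  21.5] -9.252956768433792
tray [575.2  21.5]
tray_handle [559.6 -74.2]
pocket_spatula [526.9  29.4]
pocket_spatula_tip [537.3  93.6]
pocket_brush [563.4  23.5]
pocket_brush_tip [552.9 -40.7]
pocket_plate [620.   44.6]
30.1 [535.8 -66.6 168.3] [-3.1 -0.   1.4]
plate trace 0.73 [ 62.3 316.5] rect c 619.266357421875 42.48773193359375 size [46.722267150878906, 70.80927276611328] long deg 81.29318
plate pin 0.78 [ 59.6 316.2] [620.2  47.3]
spatula pin 0.96 [ 89.  229.9] [529.   29.2]
spatula_tip pin 0.55 [ 26.9 227.4] [536.8  94. ]
spatula trace 0.75 [ 69.6 228.3] rect c 527.3516235351562 29.84942626953125 size [31.328969955444336, 130.60850524902344] long deg 79.7372
brush pin 0.86 [ 93.1 263.7] [561.9  19.6]
brush_tip pin 0.92 [154.1 265.4] [554.1 -43. ]
brush trace 0.94 [111.2 266.6] rect c 564.1979370117188 22.52429962158203 size [23.323205947875977, 130.00314331054688] long deg 81.000565
holder trace 0.17 [ 71.4 227.8] rect c 530.1254272460938 28.245834350585938 size [27.735567092895508, 118.66722869873047] long deg 80.891815
holder pin 0.37 [153.6 263.6] [552.3 -42.9]
red ((567.8657836914062, 47.20859146118164), (77.98502349853516, 8.69927978515625), 80.97470092773438)
[535.85402846 -67.28203013 168.74782961] [3.14151487e+00 5.58388139e-06 1.41152917e+00] 30.65
```

>>> play_rows(rows=[[[0.08, 0.92, 0.15], [0, 0, 0]], [[0.08, 0.92, 0.15], [0, 0, 0]], [[0.08, 0.92, 0.15], [0, 0, 0]], [[0.08, 0.92, 0.15], [0, 0, 0]], [[0.08, 0.92, 0.15], [0, 0, 0]], [[0.08, 0.92, 0.15], [0, 0, 0]], [[0.08, 0.92, 0.15], [0, 0, 0]], [[0.08, 0.92, 0.15], [0, 0, 0]], [[0.08, 0.92, 0.15], [0, 0, 0]], [[0, 0, 0], [0, 0, 0]]])

```text
time: 31.95
tool_pos: [557.5, 182.7, 209.4]
tcp_rot: [3.141, -0.0, 1.414]
contact_force: [-0.0, -0.4, 0.4]
grip_width: 17.0
finger_force: 0.0
```

```bash
cat > hold.py <<'E'
from h import *
np.set_printoptions(precision=1,suppress=True)
o=get_obs();c=capture('wrist');save(c,'hold.png');print(o['time'],o['tool_pos'],o['tcp_rot'])
for q in ['holder','holder_home']:
    for d in pinpoint(q,'wrist')[:1]: print(q,d['p'],d['at'],onz(c,d['at'],0,o))
for d in trace('holder','wrist')[:1]:
    m=d['mask'].astype(np.uint8);cv2.imwrite('pics/hm.png',m*255)
    cn=max(cv2.findContours(m,0,cv2.CHAIN_APPROX_NONE)[0],key=cv2.contourArea)[:,0]
    print('bbox',cv2.boundingRect(cn))
    for z in (38,):
        P=np.array([onz(c,[y,x],z,o)[:2] for x,y in cn],np.float32)
        print(d['p'],z,cv2.minAreaRect(P))
        ap=cv2.approxPolyDP(P.reshape(-1,1,2),6,True)[:,0];print(ap.tolist())
E
python3 hold.py
```

```text
31.95 [557.5 182.7 209.4] [ 3.1 -0.   1.4]
holder 0.78 [78.2, 242.2] [563.9 291.    0. ]
bbox (146, 0, 189, 160)
0.66 38 ((560.8988037109375, 296.9017333984375), (176.8336944580078, 154.1416015625), 3.7667200565338135)
[[644.009033203125, 364.8227233886719], [569.537353515625, 374.4496765136719], [472.5474548339844, 367.2373046875], [478.8340759277344, 216.95770263671875], [652.6036987304688, 227.22100830078125]]
```

>>> play_rows(rows=[[[0, -0.6, 0.5], [0, 0, 0]], [[0, -0.6, 0.5], [0, 0, 0]], [[0, 0, 0], [0, 0, 0]], [[0, 0, 0], [0, 0, 0]]])

```text
time: 32.65
tool_pos: [557.5, 144.7, 239.5]
tcp_rot: [3.141, -0.0, 1.41]
contact_force: [-0.0, -0.1, -0.2]
grip_width: 17.2
finger_force: 0.0
```

```bash
python3 hold.py
```

```text
32.65 [557.5 144.7 239.5] [ 3.1 -0.   1.4]
holder 0.77 [51.5, 237.3] [563.1 290.5   0. ]
holder_home 0.89 [49.3, 232.5] [557.6 294.5   0. ]
bbox (150, 0, 174, 123)
0.71 38 ((562.9051513671875, 295.0315856933594), (176.61520385742188, 154.37493896484375), 2.3552603721618652)
[[472.2218017578125, 366.7002258300781], [477.7262878417969, 217.14756774902344], [653.8522338867188, 227.48513793945312], [644.6326904296875, 336.85955810546875]]
```

>>> play_rows(rows=[[[0, -0.91, 0], [0, 0, 0]], [[0, -0.91, 0], [0, 0, 0]], [[0, -0.91, 0], [0, 0, 0]], [[0.01, -0.91, 0], [0, 0, 0]], [[0.01, -0.91, -0.8], [0, 0, 0]], [[0.01, -0.91, -0.8], [0, 0, 0]], [[0.02, -0.91, -0.8], [0, 0, 0]], [[0.02, -0.91, -0.8], [0, 0, 0]], [[0, 0, -0.8], [0, 0, 0]], [[0, 0, 0], [0, 0, 0]], [[0, 0, 0], [0, 0, 0]]], hand=-0.2)

```text
time: 34.22
tool_pos: [560.1, -72.9, 120.0]
tcp_rot: [3.141, 0.0, 1.412]
contact_force: [-0.7, -0.2, -0.1]
grip_width: 36.9
finger_force: 0.0
```

```bash
python3 fit.py|head -4; python3 - <<'E'
from h import *
o=get_obs();w=capture('wrist');print(o['time'],o['tool_pos'],o['tcp_rot'],o['grip_width'])
for d in trace('tray_handle','wrist')[:1]+spot_in('tray_handle','wrist')[:1]: print(d['p'],d['at'],onz(w,d['at'],36,o))
m=(w['frame'].max(2)<45).astype(np.uint8)[150:235,190:320];n,l,s,ce=cv2.connectedComponentsWithStats(m)
for i in range(1,n):
    if s[i,4]>150: print(s[i],ce[i]+[190,150],onz(w,(ce[i]+[190,150])[::-1],36,o))
E
```

```text
34.225 [560.1 -72.9 120. ]
pins deg -8.7326395060096 t [574.4  23. ] {'tray': np.float64(0.7), 'tray_handle': np.float64(1.7), 'pocket_spatula': np.float64(2.5), 'pocket_spatula_tip': np.float64(1.6), 'pocket_brush': np.float64(1.1), 'pocket_brush_tip': np.float64(1.3)}
blue c 575.0087890625 21.657512664794922 wh (144.179443359375, 142.23460388183594) deg -9.118576049804688
mean [574.7  22.3] -8.925607777907144
34.625 [559.69288401 -73.18548305 119.625683  ] [3.14085891e+00 9.93149504e-05 1.41181313e+00] 36.78574049763642
0.57 [103.6, 257.5] [576.83451648   4.23772247  36.        ]
0.87 [101.5, 256.7] [576.4960409    5.88721422  36.        ]
[ 46  19  32  54 818] [251.26283619 194.20904645] [561.10384167 -64.60984211  36.        ]
```

>>> play_rows(rows=[[[0, -0.03, -0.9], [0, 0, 0]], [[0, 0, -0.9], [0, 0, 0]], [[0, 0, -0.9], [0, 0, 0]], [[0, 0, -0.42], [0, 0, 0]], [[0, 0, 0], [0, 0, 0]]])

```text
time: 35.4
tool_pos: [559.2, -74.1, 25.1]
tcp_rot: [-3.14, -0.0, 1.412]
contact_force: [0.5, 0.5, -1.0]
grip_width: 37.1
finger_force: 0.0
```

>>> play_rows(rows=[[[0, 0, 0], [0, 0, 0]], [[0, 0, 0], [0, 0, 0]], [[0, 0, 0], [0, 0, 0]], [[0, 0, 0], [0, 0, 0]]], hand=-1)

```text
time: 35.9
tool_pos: [559.6, -74.2, 26.3]
tcp_rot: [3.141, 0.0, 1.412]
contact_force: [-3.2, 0.2, 6.0]
grip_width: 11.6
finger_force: 30.0
```

>>> play_rows(rows=[[[0.03, 0.15, 0], [0, 0, 0.06]], [[0.05, 0.3, 0], [0, 0, 0.13]], [[0.06, 0.4, 0], [0, 0, 0.18]], [[0.06, 0.4, 0], [0, 0, 0.18]], [[0.06, 0.4, 0], [0, 0, 0.18]], [[0.06, 0.4, 0], [0, 0, 0.18]], [[0.06, 0.4, 0], [0, 0, 0.18]], [[0.06, 0.4, 0], [0, 0, 0.18]], [[0.06, 0.4, 0], [0, 0, 0.18]], [[0.06, 0.3, 0], [0, 0, 0.12]], [[0.02, 0.1, 0], [0, 0, 0]], [[0, 0, 0], [0, 0, 0]]])

```text
time: 37.4
tool_pos: [577.7, 34.6, 26.3]
tcp_rot: [3.14, 0.001, 1.631]
contact_force: [0.2, -5.2, 4.6]
grip_width: 11.8
finger_force: 30.0
```

```bash
cat > chk.py <<'E'
from h import *
from fit import fit_tray,fit_blue
o=get_obs();w=capture('wrist');print(o['time'],o['tool_pos'],o['tcp_rot'],o['contact_force'],o['grip_width'])
fit_tray(o,w)
try: fit_blue(o,w)
except Exception as e: print(e)
for q in ('spatula','spatula_tip','brush','brush_tip'):
    for d in pinpoint(q,'wrist')[:1]: print(q,d['p'],onz(w,d['at'],4,o)[:2])
E
python3 chk.py
```

```text
37.4 [577.7  34.6  26.3] [3.1 0.  1.6] [ 0.2 -5.2  4.6] 11.788176399081312
pins deg 4.62187000084468 t [570.9 131.1] {'tray': np.float64(1.3), 'tray_handle': np.float64(0.4), 'pocket_spatula': np.float64(0.7), 'pocket_brush': np.float64(0.3), 'pocket_brush_tip': np.float64(0.9)}
blue c 572.5849609375 118.46251678466797 wh (142.4199676513672, 119.39778900146484) deg 3.756904363632202
spatula 0.85 [522.2 127.8]
spatula_tip 0.32 [522.3 129.3]
brush 0.94 [561.9 130.4]
brush_tip 0.86 [565.5  63.4]
```

>>> play_rows(rows=[[[-0.01, 0.2, 0], [0, 0, 0]], [[-0.02, 0.35, 0], [0, 0, 0]], [[-0.025, 0.4, 0], [0, 0, 0]], [[-0.025, 0.4, 0], [0, 0, 0]], [[-0.025, 0.4, 0], [0, 0, 0]], [[-0.02, 0.3, 0], [0, 0, 0]], [[0, 0, 0], [0, 0, 0]]])

```text
time: 38.88
tool_pos: [573.9, 97.0, 26.3]
tcp_rot: [3.14, 0.0, 1.631]
contact_force: [0.8, -1.0, 5.7]
grip_width: 11.9
finger_force: 30.0
```

```bash
python3 chk.py
```

```text
38.875 [573.9  97.   26.3] [3.1 0.  1.6] [ 0.8 -1.   5.7] 11.935093715946746
pins deg 4.672558182364302 t [568.  193.8] {'tray': np.float64(1.0), 'tray_handle': np.float64(0.1), 'pocket_spatula': np.float64(1.0), 'pocket_brush': np.float64(0.6), 'pocket_brush_tip': np.float64(1.8)}
blue c 569.5241088867188 176.5980224609375 wh (142.58389282226562, 110.80001068115234) deg 3.426715850830078
spatula 0.77 [521.2 191.9]
brush 0.81 [556.8 190.5]
brush_tip 0.84 [560.5 127. ]
```

>>> play_rows(rows=[[[-0.01, 0.2, 0], [0, 0, 0]], [[-0.02, 0.4, 0], [0, 0, 0]], [[-0.025, 0.4, 0], [0, 0, 0]], [[-0.025, 0.4, 0], [0, 0, 0]], [[-0.025, 0.4, 0], [0, 0, 0]], [[-0.025, 0.4, 0], [0, 0, 0]], [[-0.025, 0.4, 0], [0, 0, 0]], [[-0.02, 0.25, 0], [0, 0, 0]], [[0, 0, 0], [0, 0, 0]]])

```text
time: 40.6
tool_pos: [568.6, 182.3, 26.3]
tcp_rot: [3.14, 0.0, 1.631]
contact_force: [0.6, -2.2, 4.8]
grip_width: 11.8
finger_force: 30.0
```

Now creep in until the back wall pushes back.

>>> play_rows(rows=[[[-0.01, 0.12, 0], [0, 0, 0]], [[-0.01, 0.12, 0], [0, 0, 0]], [[0, 0.08, 0], [0, 0, 0]], [[0, 0, 0], [0, 0, 0]]])

```text
time: 41.1
tool_pos: [568.0, 190.8, 26.3]
tcp_rot: [3.14, 0.001, 1.63]
contact_force: [0.3, -8.2, 6.5]
grip_width: 12.0
finger_force: 30.0
```

>>> play_rows(rows=[[[0, 0.08, 0], [0, 0, 0]], [[0, 0.04, 0], [0, 0, 0]], [[0, 0, 0], [0, 0, 0]]])

```text
time: 41.48
tool_pos: [568.0, 194.2, 26.3]
tcp_rot: [3.141, 0.002, 1.63]
contact_force: [-0.5, -9.2, 7.0]
grip_width: 11.8
finger_force: 30.0
```

>>> play_rows(rows=[[[0, 0.07, 0], [0, 0, 0]], [[0, 0.03, 0], [0, 0, 0]], [[0, 0, 0], [0, 0, 0]], [[0, 0, 0], [0, 0, 0]]])

```text
time: 41.98
tool_pos: [567.9, 196.1, 26.3]
tcp_rot: [3.141, 0.003, 1.63]
contact_force: [-0.9, -12.8, 7.6]
grip_width: 11.8
finger_force: 30.0
```

>>> play_rows(rows=[[[0, 0.05, 0], [0, 0, 0]], [[0, 0, 0], [0, 0, 0]], [[0, 0, 0], [0, 0, 0]], [[0, 0, 0], [0, 0, 0]]])

```text
time: 42.48
tool_pos: [567.9, 196.2, 26.3]
tcp_rot: [-3.141, 0.005, 1.63]
contact_force: [-0.8, -19.5, 8.5]
grip_width: 12.0
finger_force: 30.0
```

>>> play_rows(rows=[[[0, -0.05, 0], [0, 0, 0]], [[0, 0, 0], [0, 0, 0]], [[0, 0, 0], [0, 0, 0]]])

```text
time: 42.85
tool_pos: [567.9, 196.1, 26.3]
tcp_rot: [3.141, 0.003, 1.631]
contact_force: [-0.6, -12.3, 6.9]
grip_width: 11.9
finger_force: 30.0
```

>>> play_rows(rows=[[[0, 0, 0], [0, 0, 0]], [[0, 0, 0], [0, 0, 0]], [[0, 0, 0], [0, 0, 0]]], hand=-0.4)

```text
time: 43.22
tool_pos: [567.1, 198.9, 25.4]
tcp_rot: [-3.141, -0.0, 1.631]
contact_force: [-0.1, 0.2, 0.4]
grip_width: 27.3
finger_force: 0.0
```

>>> play_rows(rows=[[[0, 0, 0.5], [0, 0, 0]], [[0, 0, 1], [0, 0, 0]], [[0, -0.3, 1], [0, 0, 0]], [[0, -1, 1], [0, 0, 0]], [[0, -1, 0.5], [0, 0, 0]], [[0, -0.5, 0.5], [0, 0, 0]], [[0, 0, 0], [0, 0, 0]], [[0, 0, 0], [0, 0, 0]]])

```text
time: 44.22
tool_pos: [567.0, 115.3, 160.2]
tcp_rot: [-3.141, -0.0, 1.631]
contact_force: [1.2, -0.4, -0.5]
grip_width: 27.3
finger_force: 0.0
```

```bash
python3 chk.py; python3 hold.py; python3 - <<'E'
from h import *
o=get_obs();w=capture('wrist')
for q in ['tray_handle','plate','holder_home']:
    for d in pinpoint(q,'wrist')[:1]: print(q,d['p'],onz(w,d['at'],26 if 'h' in q[:6] and q!='plate' else 4,o)[:2])
hsv=cv2.cvtColor(w['frame'],cv2.COLOR_RGB2HSV)
m=cv2.inRange(hsv,(105,100,40),(130,255,255));cn=max(cv2.findContours(m,0,cv2.CHAIN_APPROX_NONE)[0],key=cv2.contourArea)[:,0]
P=np.array([onz(w,[y,x],9,o)[:2] for x,y in cn],np.float32);print(cv2.minAreaRect(P),P[P[:,1].argmin()],P[P[:,0].argmin()],P[P[:,0].argmax()])
E
```

```text
44.225 [567.  115.3 160.2] [-3.1 -0.   1.6] [ 1.2 -0.4 -0.5] 27.291506323246335
pins deg 2.228192025363234 t [564.7 291. ] {'tray_handle': np.float64(1.3), 'pocket_brush_tip': np.float64(1.3)}
blue c 567.076171875 222.9921112060547 wh (141.47975158691406, 5.101282119750977) deg 3.429088830947876
44.825 [567.3 114.5 160.6] [3.1 0.  1.6]
holder 0.9 [7.3, 258.4] [563.1 293.3   0. ]
holder_home 0.77 [7.3, 255.4] [560.1 293.1   0. ]
bbox (160, 0, 196, 80)
0.89 38 ((564.0123291015625, 255.82981872558594), (174.19593811035156, 77.1388931274414), 3.911975860595703)
[[475.99212646484375, 288.47021484375], [481.3051452636719, 215.7386474609375], [653.3379516601562, 226.22808837890625], [646.9701538085938, 300.1622314453125], [561.3937377929688, 288.0597839355469]]
tray_handle 0.89 [569.19034154 197.956756  ]
holder_home 0.88 [565.02001836 284.98385704]
((566.6279907226562, 222.98269653320312), (141.67874145507812, 5.208456039428711), 3.4400241374969482) [496.0372  216.72012] [495.83524 220.7301 ] [637.4174  225.94073]
```

```bash
python3 -c "
from plant import bot
print(bot.close_job())"
```

```text
the job is handed in; nothing more can be done
None
```

I laid the spatula, brush and plate in their compartments, slid the tray in until it stalled against the back at about 20 N, and handed the job in at about 45 s. My last measurements put the tray within about 2 mm of home; the hand-in gave no verdict.

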